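# Load a circuit board on the sloped test cradle and start the test

### The job

Take the green circuit board (its heatsink makes a good handle) and set it down gently, parts side up, on the two sloped orange rails of the test cradle: connector edge downhill against both steel stops, square and centred so that its short ends are flush with the rails' outer sides, and let go. Only then press the green button fully down and release it. Leave the red board, the other buttons and everything else alone, and do not drop the board.

Things in the scene. Friction and masses are not known exactly. Their poses are not given: they have to be found in the camera images.
- green_board: The board to test: green, 80 (its x) x 140 (y) x 5 thick, 0.18-0.35 kg. Origin: centre of its flat underside; z up through the parts. Amid it an aluminium heatsink, 50 (x) x 30 (y), top 40 above the underside: grip across the 30. Board clear beside it for fingers; near the short ends (|y| over 54) parts up to 21 high. Starts flat on a 3 thick blue mat.
- green_board_edge (a point): middle of the green board's connector edge, on its underside: 40 from the board's origin along its -x. The white connector along this edge is 90 long, 10 wide, its top 14 above the underside.
- red_board: Another board of the same shape and size, red with a dark heatsink, also flat on the mat. Not to be touched. Same frame as the green board.
- stand: Fixed stand that carries the cradle: aluminium base plate 150 (x) x 170 (y). Origin: centre of its underside, on the table; its x points horizontally uphill. The cradle's origin is at x = -55, z = 55 here.
- cradle: Two narrow orange rails, each 12 wide, 100 long, sloping 0.35 rad; outer sides 140 apart, inner 116; probes sunk between. Frame: x up the slope along the rails, y across, z square out of the slope. Origin: midway between the rails, on the plane of their tops, at the face of the steel stops (9 high, at the low end of each rail). A seated board has its origin at x 40, y 0, z 0 and parallel axes.
- console: Fixed white push-button box, 90 (x) x 200 (y), 45 high; three buttons in a row along its y on top, 58 apart, in any order. Origin: centre of its underside.
- start (a joint): travel of the green push button, m: 0 released, 0.007 fully down (5 N, springs back).
- start_top (a point): centre of the top of the green button's cap (32 across).
- pause (a joint): travel of the yellow button, as the green one.
- stop (a joint): travel of the red button, as the green one.
- pause_top (a point): centre of the top of the yellow button's cap.
- stop_top (a point): centre of the top of the red button's cap.
- screwdriver: bystander: screwdriver lying flat, 170 long; origin at a point on its axis, underside.
- tape: bystander: yellow ring of tape lying flat, 84 across, 19 high; origin at the centre of its underside.
- bottle: bystander: white bottle with red cap, 48 across, 110 high; origin at the centre of its underside.
- dish: bystander: small steel bowl, 90 across, 30 high; origin at the centre of its underside.
- bin: bystander: open blue plastic bin, 130 x 100 x 60 high; origin at the centre of its underside.
- coil: bystander: upright copper cylinder, 56 across, 30 high; origin at the centre of its underside.
Not all that is in view belongs to the job. Leave any yellow look-alike of the green_board alone. Several things look just like the stand: the one meant starts farthest to the robot's right.

How it is judged:
On the way, in this order (a step that is already met when the one before it is completed fails the run):
1. the green board lies on the rails against the stops, let go (x of green_board in the frame of cradle between 0.034 and 0.048 m and y of green_board in the frame of cradle between -0.009 and 0.009 m and z of green_board in the frame of cradle between -0.004 and 0.004 m and angle between the z axis of green_board and the z axis of cradle, either way round below 0.06 rad and angle between the y axis of green_board and the y axis of cradle, either way round below 0.09 rad and x of green_board_edge in the frame of cradle below 0.012 m and angle between green_board's own z axis and vertical below 0.6 rad and contact force between green_board and the fingers below 0.05 N and linear speed of green_board below 0.03 m/s), for 0.3 s.
2. the green button is pressed fully down (value of joint start above 0.0055 m), for 0.02 s.
3. the green button is released (value of joint start below 0.002 m), for 0.1 s.
At the end, for the whole second after the job is handed in: The green board lies parts up on both rails, flat on them within 4 mm and 0.06 rad, its origin within 9 mm of the middle across the rails, its connector edge downhill and within about 8 mm of the stops, square within 0.09 rad, at rest and let go; the green button is out again (all of step 1 and value of joint start below 0.002 m); the robot touches nothing.
It fails at once if the green button is pressed before the board is seated (value of joint start above 0.003 m and not (x of green_board in the frame of cradle between 0.034 and 0.048 m and y of green_board in the frame of cradle between -0.009 and 0.009 m and z of green_board in the frame of cradle between -0.004 and 0.004 m and angle between the z axis of green_board and the z axis of cradle, either way round below 0.06 rad and angle between the y axis of green_board and the y axis of cradle, either way round below 0.09 rad and x of green_board_edge in the frame of cradle below 0.012 m and angle between green_board's own z axis and vertical below 0.6 rad)).
It fails at once if the yellow or red button is pressed (value of joint any of pause, stop above 0.003 m).
It fails at once if the board falls: let go, it moves faster than 0.6 m/s (a drop of about 2 cm) (contact force between green_board and the fingers below 0.05 N and linear speed of green_board above 0.6 m/s).
It fails at once if the red board is moved by more than 10 mm (distance of red_board from where it was at the start of the episode above 0.01 m).
It fails at once if another bystander is moved by more than 20 mm (distance of any of screwdriver, tape, bottle, dish, bin, coil from where it was at the start of the episode above 0.02 m).
It also fails if it takes over 48 s, if anything falls off the work surface, if the arm or the gripper's body presses on something with over 40 N, if the wrist force passes 120 N, or if a joint passes its speed limit or range.

### The arm

A 6-joint arm with a two-finger parallel gripper is mounted at the origin on the work surface. World frame = base frame: x ahead of the robot, y to its left, z up, the work surface at z = 0. Lengths are in m, angles in rad, forces in N, time in s.
With the tool pointing down it reaches from about 0.375 to 0.9 m from the base axis. Payload 3.1 kg.
Tool frame: the origin (TCP) lies at the very end of the fingers, on their centre line; the grasp point (between the pads) lies 19 mm behind it; z points along the fingers, y is the direction in which the jaws open and shut (so a half turn about z gives the same grasp; the last joint's range is limited). The gripper opens to 85 mm and grips with 20 to 120 N. Pads are 22 mm wide; open, the fingers measure 114 mm over their backs; the gripper's body (76 mm by 85 mm) begins 54 mm behind the grasp point. The pads swing forward as they close: fully open they stand 13 mm farther back than shut.
Start: joints at [-1.387, 0.527, 1.433, -0, 1.181, -0.178], TCP at [0.221, -0.585, 0.231] pointing down, gripper open.
Joint ranges: [-3.08, 3.08], [-0.75, 2.2], [0.22, 2.44], [-1.43, 4.57], [0, 2.65], [-2.85, 2.85]. Speed limits (rad/s): [2.79, 2.79, 3.14, 3.14, 3.14, 3.14].

### API

Orientations are given as a unit quaternion [x, y, z, w].
In Python, from station import manip gives the robot as it stands. The module is installed in compiled form; this text tells all that it offers.
- The arm moves only by the tool send_rows, never from a script. Its argument "commands" is a list of rows, each an object with "delta_pos": the shift along the world's x, y, z in cm, a list of three; "yaw": the turn about the world's z in rad. A call has 1 to 10 rows; each row shifts and turns the pose as measured when the row begins; what a row does not reach is not made up. A row lasts 1/8 s, in which the tool goes at most 62.5 mm and 10.7 degrees, less where a joint would pass 70% of its speed; a pose out of reach is approached as far as the arm can. A call is refused whole if a number of a shift passes 6.25 or a number of a turn 0.188, either way. A call with a gripper value outside its range is refused whole. "grip" is the closure, from -1 (fully open) to 1 (shut), set as the call begins (left out, the last holds). The fingers move at their own pace and stop on an object; "force" is the grip in N (left out, the last holds). Time passes only in rows, so rows that do not move let the fingers close. It gives the time, the measured TCP pose, the force and the opening at its end, in the units of the state.
- manip.sense(): the state, without advancing time (a new reading comes with each control period).
- manip.snapshot(name): name is "scene" or "top" or "wrist"; returns the picture (400x640x3 uint8, blue, green, red); there is no depth.
- manip.get_calibration(name): a dict with "fx", "fy", "cx", "cy" (pixels), "world_to_cam" (4x4, takes a point from world to camera coordinates); the wrist camera has in their place "mount" (4x4, takes a point from camera to tool coordinates, whose origin is the TCP and whose axes are the flange's). Camera axes: x right, y down, z forward; pixel columns grow to the right and rows downward; lengths in m; the calibration is good to about 2 mm. A picture is of the moment at which its call begins: read the wrist's pose just before it. get_calibration takes no time and is no camera call.
- manip.sign_off(): hands the job in, once; it reports no verdict.
The state is a dict: "t": time; "q": joint angles; "qd": joint speeds; "tau": joint torques, N m; "tcp_pos": TCP position; "tool_rot": TCP orientation; "force": force on the tool from outside, world axes, zero at the start; "ft_torque": the same for the moment, N m; "finger_gap": opening from 0.0 (shut) to 1.0 (fully open).
Only numpy, scipy, OpenCV 4.12 (cv2) and the standard library are available. Lean on these libraries where they do the work, as an engineer would, in place of code of your own. Each camera call takes 0.05 s, during which the arm holds its last target. There are 200 camera calls.

## Working session

There is one attempt and no reset: what is moved stays moved. The work goes in short steps, Python scripts to look and compute and a tool call to move; the robot and the scene stay as the last step left them, time stands still between calls to the robot, and variables do not carry over. Pictures are saved under pics/ and viewed, about 8 in all and at most 12, crops included, and the job is handed in when it is done.

Besides the shell and the picture viewer there is one more tool, called after ">>>" as name(argument=value, ...) on one line, values as JSON. send_rows: Moves the arm, as the interface text tells. Its arguments: {"type":"object","properties":{"commands":{"type":"array","items":{"type":"object","properties":{"delta_pos":{"type":"array","items":{"type":"number"}},"yaw":{"type":"number"}}}},"grip":{"type":"number"},"force":{"type":"number"}},"required":["commands"]}

```bash
mkdir -p pics
cat > h.py <<'E'
import numpy as np, cv2
from station import manip
from scipy.spatial.transform import Rotation as R
def cam(name, s=None):
    c=manip.get_calibration(name)
    if name=='wrist':
        s=s or manip.sense(); T=np.eye(4); T[:3,:3]=R.from_quat(s['tool_rot']).as_matrix(); T[:3,3]=s['tcp_pos']
        W=T@np.array(c['mount'])
    else: W=np.linalg.inv(np.array(c['world_to_cam']))
    return c,W
def ray(cw,uv):
    c,W=cw; d=np.array([(uv[0]-c['cx'])/c['fx'],(uv[1]-c['cy'])/c['fy'],1.]); return W[:3,3],W[:3,:3]@d
def hit(cw,uv,z):
    o,d=ray(cw,uv); return o+d*(z-o[2])/d[2]
def proj(cw,p):
    c,W=cw; q=np.linalg.inv(W)@np.append(p,1); return np.array([c['fx']*q[0]/q[2]+c['cx'],c['fy']*q[1]/q[2]+c['cy']])
E
python3 - <<'E'
from h import *
s=manip.sense(); print(s['t'],s['tool_rot'],s['tcp_pos'])
for n in ('scene','top'):
    im=manip.snapshot(n); cv2.imwrite(f'pics/{n}0.png',im)
    c,W=cam(n); print(n,c['fx'],c['fy'],c['cx'],c['cy'],W.round(3).tolist())
print(np.array(manip.get_calibration('wrist')['mount']).round(3).tolist())
E
```

```text
0.0 [ 9.83683614e-01  1.79903859e-01 -8.20248060e-06 -1.07212933e-03] [ 0.22111263 -0.58382119  0.23034796]
scene 360.86357963143826 360.86357963143826 318.12052697597863 195.04001646600454 [[0.212, 0.58, -0.786, 1.332], [0.977, -0.111, 0.182, -0.206], [0.018, -0.807, -0.591, 0.683], [0.0, 0.0, 0.0, 1.0]]
top 468.55309571493115 468.55309571493115 318.45022838963274 199.0328198176076 [[-0.013, -0.998, 0.069, 0.406], [-1.0, 0.014, 0.012, -0.033], [-0.013, -0.069, -0.998, 1.437], [0.0, 0.0, 0.0, 1.0]]
[[-0.001, -0.956, -0.293, 0.074], [1.0, -0.001, 0.0, -0.0], [-0.0, -0.293, 0.956, -0.142], [0.0, 0.0, 0.0, 1.0]]
```

View pics/top0.png

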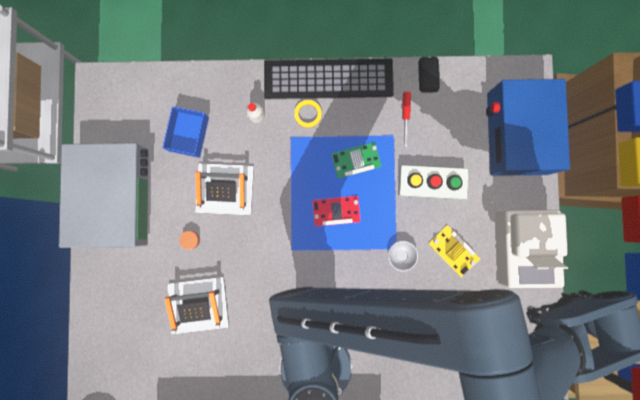

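View pics/scene0.png

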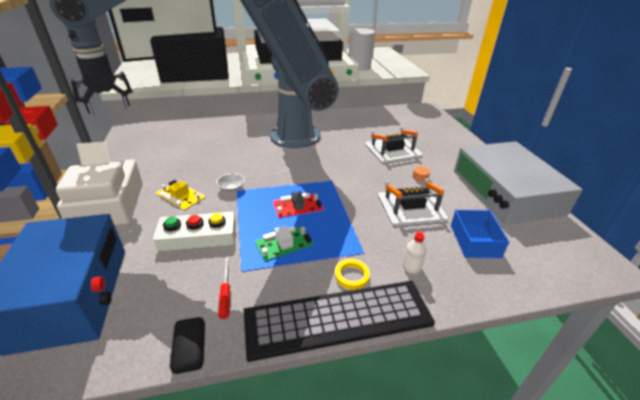

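Top view: the green board is at about (357,160) with its connector towards the robot. The console is at (434,182), with buttons yellow (416), red (435) and green (456). Two stands are at (224,190) and (197,305), and the one at (224,190) lies further right, so it is the target. Next I get rough positions from this view.

Run:
```python
from h import *
c=cam('top'); im=cv2.imread('pics/top0.png'); hsv=cv2.cvtColor(im,cv2.COLOR_BGR2HSV)
for n,uv,z in [('board',(357,160),.02),('standL',(197,190),.07),('standR',(250,190),.07),('stand',(224,190),.0),('green',(456,182),.05),('yellow',(416,180),.05),('red',(435,181),.05)]:
    print(n,hit(c,uv,z).round(3))
m=cv2.inRange(hsv,(2,150,120),(18,255,255)); n,l,st,ce=cv2.connectedComponentsWithStats(m)
for i in range(1,n):
    if st[i,4]>20: print('orange',st[i],ce[i].round(1))
v=cv2.resize(im[130:340,150:275],None,fx=4,fy=2.8,interpolation=cv2.INTER_CUBIC)
a=cv2.resize(im[145:230,185:275],None,fx=4.4,fy=4.4,interpolation=cv2.INTER_CUBIC)
s=cv2.imread('pics/scene0.png'); b=cv2.resize(s[170:240,370:455],None,fx=4.4,fy=4.4,interpolation=cv2.INTER_CUBIC)
H=max(a.shape[0],b.shape[0]); f=lambda x:cv2.copyMakeBorder(x,0,H-x.shape[0],0,4,0)
cv2.imwrite('pics/z1.png',np.hstack([f(a),f(b)]))
```

```text
board [ 0.621 -0.135  0.02 ]
standL [0.532 0.339 0.07 ]
standR [0.529 0.183 0.07 ]
stand [0.537 0.275 0.   ]
green [ 0.546 -0.425  0.05 ]
yellow [ 0.554 -0.307  0.05 ]
red [ 0.55  -0.363  0.05 ]
orange [196 172   5  33 118] [198.2 187.7]
orange [240 175   4  32 100] [241.9 189.9]
orange [210 292   9  32  71] [214.8 307.3]
orange [166 298  10  31 126] [170.4 313.2]
```

View pics/z1.png

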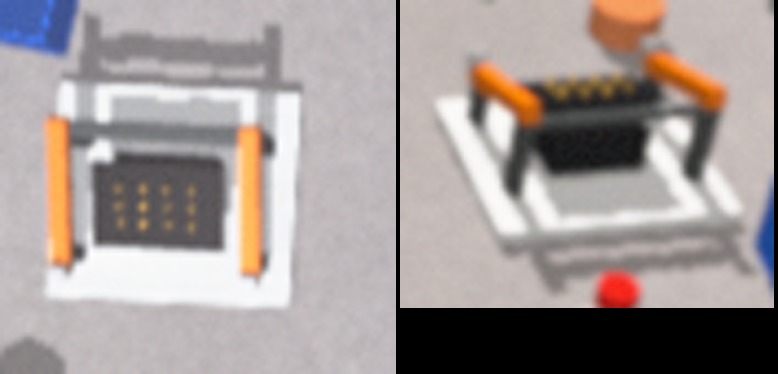

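The crop shows the tall posts at the end away from the robot. Uphill is therefore +x, with the stops on the robot's side, which matches the board's present orientation. I'll move above the board now.

>>> send_rows(commands=[{"delta_pos": [3.8,4.5,0.5],"yaw": 0},{"delta_pos": [3.8,4.5,0.5],"yaw": 0},{"delta_pos": [3.8,4.5,0.5],"yaw": 0},{"delta_pos": [3.8,4.5,0.5],"yaw": 0},{"delta_pos": [3.8,4.5,0],"yaw": 0},{"delta_pos": [3.8,4.5,0],"yaw": -0.05},{"delta_pos": [3.8,4.5,0],"yaw": -0.05},{"delta_pos": [3.8,4.5,0],"yaw": 0},{"delta_pos": [3.8,4.5,0],"yaw": 0},{"delta_pos": [3.0,4.5,0],"yaw": 0}], grip=-1)

```text
t: 1.35
tcp_pos: [0.599, -0.122, 0.2468]
tool_rot: [0.992, 0.124, -0.001, -0.002]
force: [0.5, -0.1, 1.0]
finger_gap: 0.997
```

Run:
```python
from h import *
s=manip.sense(); im=manip.snapshot('wrist'); cv2.imwrite('pics/w1.png',im)
import json; json.dump({k:np.array(v).tolist() for k,v in s.items()},open('w1.json','w'))
print(s['t'],s['tcp_pos'],R.from_quat(s['tool_rot']).as_matrix()[:,0],s['finger_gap'],s['q'],np.abs(s['qd']).max())
print(cam('wrist',s)[1].round(3).tolist(), manip.get_calibration('wrist')['fx'])
```

```text
1.35 [ 0.59897282 -0.12201644  0.24683156] [ 0.96929394  0.24590287 -0.00101473] 0.9965877228628118 [-0.38497512  0.49329757  1.44918042  0.00307122  1.20247939  0.93626159] 0.741283067686255
[[0.245, -0.927, -0.285, 0.671], [-0.969, -0.235, -0.068, -0.104], [-0.004, 0.293, -0.956, 0.388], [0.0, 0.0, 0.0, 1.0]] 309.5074655936953
```

View pics/w1.png

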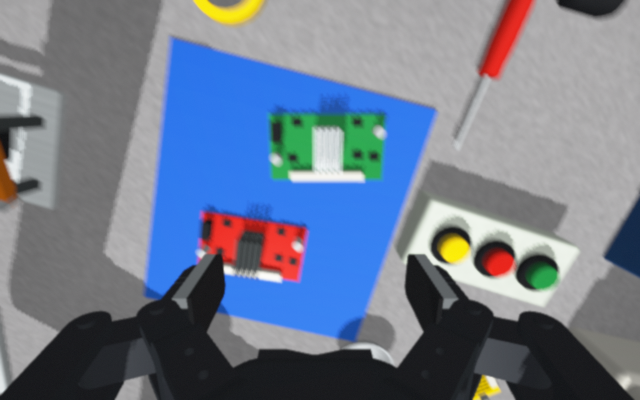

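The wrist view shows the green board squarely at (269–385, 113–180), with its heatsink at (328,148). The buttons are yellow (451,245), red (494,261) and green (538,272). Now I measure them.

```bash
cat >> h.py <<'E'
import json
def load(n): return json.load(open(n+'.json')),cv2.imread(f'pics/{n}.png')
def board(name):
    s,im=load(name); cw=cam('wrist',s); hsv=cv2.cvtColor(im,cv2.COLOR_BGR2HSV)
    return s,im,cw,hsv
def big(m):
    n,l,st,ce=cv2.connectedComponentsWithStats(m); i=1+st[1:,4].argmax(); return (l==i).astype(np.uint8)*255
E
python3 - <<'E'
from h import *
s,im,cw,hsv=board('w1')
g=cv2.inRange(hsv,(50,110,50),(80,255,255)); roi=np.zeros_like(g); roi[95:200,250:400]=255
w=cv2.inRange(hsv,(0,0,130),(180,70,255))
m=cv2.morphologyEx((g)&roi,cv2.MORPH_CLOSE,np.ones((9,9)))
m=big(m); pts=np.argwhere(m)[:,::-1]
P=np.array([hit(cw,p,.008)[:2] for p in pts]).astype(np.float32)
r=cv2.minAreaRect(P*1000); print('green rect',r)
# heatsink top
hs=w&roi; hs[168:]=0; hs[:,:300]=0; hs[:,355:]=0; hs=big(hs); q=np.argwhere(hs)[:,::-1]
for z in(.043,.03): Q=np.array([hit(cw,p,z)[:2] for p in q]).astype(np.float32); print('heatsink',z,cv2.minAreaRect(Q*1000))
# connector
cn=w&roi; cn[:168]=0; cn=big(cn); q=np.argwhere(cn)[:,::-1]
Q=np.array([hit(cw,p,.017)[:2] for p in q]).astype(np.float32); print('conn',cv2.minAreaRect(Q*1000))
ct=cam('top'); it=cv2.imread('pics/top0.png'); ht=cv2.cvtColor(it,cv2.COLOR_BGR2HSV)
for n,lo,hi in [('green',(50,110,40),(80,255,255)),('yellow',(22,150,80),(35,255,255)),('red',(0,150,80),(6,255,255))]:
    a=cv2.inRange(hsv,lo,hi); R0=np.zeros_like(a); R0[220:300,425:565]=255
    q=np.argwhere(big(a&R0))[:,::-1]
    b=cv2.inRange(ht,lo,hi); R1=np.zeros_like(a); R1[168:196,402:470]=255; qb=np.argwhere(big(b&R1))[:,::-1]
    c,rad=cv2.minEnclosingCircle(q.astype(np.float32)); cb,rb=cv2.minEnclosingCircle(qb.astype(np.float32))
    o1,d1=ray(cw,c); o2,d2=ray(ct,cb); t=np.linalg.lstsq(np.c_[d1,-d2],o2-o1,rcond=None)[0]
    print(n,c,rad,hit(cw,c,.055).round(4),hit(ct,cb,.055).round(4),'tri',(o1+d1*t[0]).round(3),(o2+d2*t[1]).round(3))
print(s['tcp_pos'])
E
```

```text
green rect ((626.6249389648438, -128.62547302246094), (75.27735900878906, 134.62005615234375), 14.241630554199219)
heatsink 0.043 ((631.0021362304688, -127.63961029052734), (45.53913497924805, 33.940696716308594), 13.504277229309082)
heatsink 0.03 ((629.4849243164062, -128.52513122558594), (47.25257873535156, 35.217777252197266), 13.504274368286133)
conn ((595.2052001953125, -136.93287658691406), (16.254261016845703, 92.1292724609375), 14.24459457397461)
green (541.0, 274.5) 15.66055965423584 [ 0.5473 -0.4176  0.055 ] [ 0.546  -0.4217  0.055 ] tri [ 0.545 -0.422  0.05 ] [ 0.547 -0.423  0.05 ]
yellow (453.0439453125, 247.1648406982422) 15.525202751159668 [ 0.5551 -0.3007  0.055 ] [ 0.5541 -0.3046  0.055 ] tri [ 0.553 -0.304  0.05 ] [ 0.555 -0.306  0.05 ]
red (498.0, 261.5) 15.403021812438965 [ 0.5507 -0.3598  0.055 ] [ 0.5499 -0.3637  0.055 ] tri [ 0.549 -0.364  0.05 ] [ 0.55  -0.365  0.051]
[0.5989728220591183, -0.1220164434673203, 0.24683156159031092]
```

Board at about (0.627, −0.1285) with yaw 0.2485, which equals the tool's yaw. The jaws stay partly open for the descent.

>>> send_rows(commands=[{"delta_pos": [2.8,-0.65,0],"yaw": 0},{"delta_pos": [0,0,-4],"yaw": 0},{"delta_pos": [0,0,-4],"yaw": 0},{"delta_pos": [0,0,-4],"yaw": 0},{"delta_pos": [0,0,-3],"yaw": 0},{"delta_pos": [0,0,0],"yaw": 0}], grip=-0.1, force=25)

```text
t: 2.15
tcp_pos: [0.6302, -0.1187, 0.0909]
tool_rot: [0.992, 0.129, 0.0, -0.005]
force: [0.2, -0.4, -0.3]
finger_gap: 0.546
```

```bash
cat > shot.py <<'E'
import sys; from h import *
n=sys.argv[1]; s=manip.sense(); im=manip.snapshot('wrist'); cv2.imwrite(f'pics/{n}.png',im)
json.dump({k:np.array(v).tolist() for k,v in s.items()},open(n+'.json','w'))
x=R.from_quat(s['tool_rot']).as_matrix()[:,0]
print(s['t'],np.round(s['tcp_pos'],4),'yaw',np.arctan2(x[1],x[0]).round(4),'gap',s['finger_gap'],'F',np.round(s['force'],2))
E
python3 shot.py w2
```

```text
2.15 [ 0.6302 -0.1187  0.0909] yaw 0.2595 gap 0.5464721639965185 F [ 0.18 -0.41 -0.32]
```

View pics/w2.png

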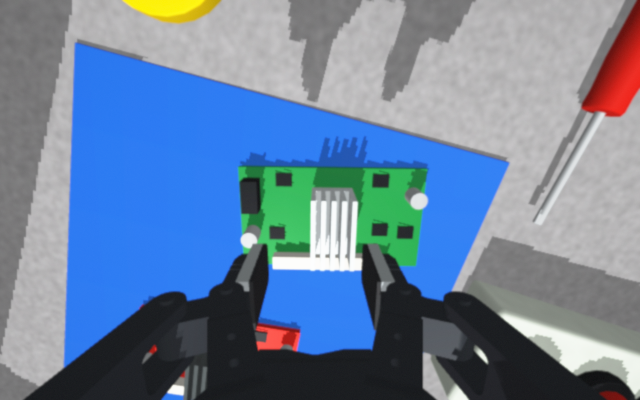

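The view shows the green board at (240–427, 167–266) and the heatsink at (310–357, 190–270), with the tool slightly to the left of it. I re-measure from here.

Run:
```python
from h import *
s,im,cw,hsv=board('w2'); t=np.array(s['tcp_pos'])
g=cv2.inRange(hsv,(50,90,40),(85,255,255)); g[:150]=0; g[275:]=0; g[:,:225]=0; g[:,440:]=0
m=big(cv2.morphologyEx(g,cv2.MORPH_CLOSE,np.ones((7,7))))
ys,xs=np.nonzero(m); print(xs.min(),xs.max(),ys.min(),ys.max())
# far edge: first green row per column ; side edges per row (rows 185-240)
cols=[c for c in range(262,410,4)]; far=[(c,np.nonzero(m[:,c])[0][0]) for c in cols if m[:,c].any()]
F=np.array([hit(cw,(c,r-.5),.008)[:2] for c,r in far]); vx,vy,x0,y0=cv2.fitLine(F.astype(np.float32),cv2.DIST_HUBER,0,.001,.001).ravel()
d=np.array([vx,vy])*np.sign(vy); psi=np.arctan2(-d[0],d[1]); ux=np.array([np.cos(psi),np.sin(psi)])
L=[];Rr=[]
for r in range(172,245,3):
    k=np.nonzero(m[r])[0]; L.append(hit(cw,(k[0]-.5,r),.008)[:2]@d); Rr.append(hit(cw,(k[-1]+.5,r),.008)[:2]@d)
l,rr=np.median(L),np.median(Rr); print('psi',psi,'len',l-rr, np.percentile(L,[10,90]),np.percentile(Rr,[10,90]))
c=ux*(np.array([x0,y0])@ux-.04)+d*(l+rr)/2; print('centre',c,'tcp',t,'delta cm',(c-t[:2])*100, psi)
# near edge incl. connector bottom at z=.003..: columns 385-410
n=[np.nonzero(m[:,c])[0][-1]+.5 for c in range(395,412,3)]
print('near width',np.array([x0,y0])@ux-np.array([hit(cw,(c,r),.008)[:2]@ux for c,r in zip(range(395,412,3),n)]))
```

```text
238 426 166 265
psi 0.25056216 len 0.12586229752133776 [-0.22833149 -0.21323611] [-0.35245236 -0.3397052 ]
centre [ 0.62595349 -0.13821947] tcp [ 0.63021085 -0.11869334  0.09092302] delta cm [-0.42573513 -1.95261238] 0.25056216
near width [0.07660943 0.08017631 0.0801441  0.08011191 0.08007972 0.08004753]
```

Run:
```python
from h import *
s,im,cw,hsv=board('w2'); psi=.2505; d=np.array([-np.sin(psi),np.cos(psi)]); u=np.array([np.cos(psi),np.sin(psi)])
t=np.array(s['tcp_pos']); print('tcp d,u',t[:2]@d,t[:2]@u)
f=lambda uv,z:(hit(cw,uv,z)[:2]@d,hit(cw,uv,z)[:2]@u)
print('far corners',f((239,166.5),.008),f((427.5,167.5),.008),'near right',f((418,265.5),.008))
for r in(215,230,245):
    row=np.nonzero(cv2.inRange(hsv[r:r+1],(0,0,150),(180,60,255))[0,295:370])[0]+295
    print('hs',row[0],row[-1],f((row[0],r),.043),f((row[-1]+1,r),.043))
col=hsv[:,334]; print('conn',f((280,269),.003),f((280,257),.017))
c,W=cw
g=cv2.minAreaRect(np.array([hit(cam('top'),p,.008)[:2]*1000 for p in np.argwhere(big(cv2.inRange(cv2.cvtColor(cv2.imread('pics/top0.png'),cv2.COLOR_BGR2HSV),(50,90,40),(85,255,255))[:,:390]))[:,::-1]]).astype(np.float32)); print('top',g)
```

```text
tcp d,u -0.2712107058882131 0.581118380876573
far corners (np.float64(-0.21429555304496253), np.float64(0.611845440142281)) (np.float64(-0.35280947529848466), np.float64(0.6124936617410085)) near right (np.float64(-0.3543053841293216), np.float64(0.5321959358174627))
hs 311 357 (np.float64(-0.2681924190213338), np.float64(0.5871048998134243)) (np.float64(-0.2987384171693126), np.float64(0.5874588029510728))
hs 310 355 (np.float64(-0.2675830221108068), np.float64(0.5765804540180051)) (np.float64(-0.29793518254285783), np.float64(0.5769475612684719))
hs 310 355 (np.float64(-0.267625802540475), np.float64(0.5657392499330739)) (np.float64(-0.29844517112236374), np.float64(0.5661281795639339))
conn (np.float64(-0.2418341897941144), np.float64(0.5246704953355715)) (np.float64(-0.24390801415883523), np.float64(0.5430351867458019))Traceback (most recent call last):
  File "<stdin>", line 11, in <module>
  File "h.py", line 5, in cam
    c=manip.get_calibration(name)
ValueError: time passes only in moves, steps and waits
```

Consistent: corners 139 mm apart and heatsink 30.5 mm wide. The centre is at about (0.624, −0.132).

>>> send_rows(commands=[{"delta_pos": [-0.6,-1.37,0],"yaw": -0.009},{"delta_pos": [0,0,0],"yaw": 0},{"delta_pos": [0,0,-2.5],"yaw": 0},{"delta_pos": [0,0,0],"yaw": 0},{"delta_pos": [0,0,0],"yaw": 0}])

```text
t: 2.82
tcp_pos: [0.6295, -0.1369, 0.0749]
tool_rot: [0.992, 0.124, 0.008, -0.001]
force: [-1.0, -0.4, 1.2]
finger_gap: 0.552
```

Run:
```python
from h import *
s=manip.sense(); x=R.from_quat(s['tool_rot']).as_matrix()[:,0]
print(s['t'],np.round(s['tcp_pos'],4),np.arctan2(x[1],x[0]),s['finger_gap'],np.abs(s['qd']).max())
```

```text
2.825 [ 0.6295 -0.1369  0.0749] 0.2485264723046898 0.552283897958584 0.010655223654605937
```

>>> send_rows(commands=[{"delta_pos": [-0.5,0.45,0],"yaw": 0},{"delta_pos": [0,0,0],"yaw": 0},{"delta_pos": [0,0,0],"yaw": 0}])

```text
t: 3.2
tcp_pos: [0.6252, -0.1321, 0.0773]
tool_rot: [0.992, 0.124, 0.009, 0.0]
force: [-0.1, -1.1, 0.4]
finger_gap: 0.548
```

>>> send_rows(commands=[{"delta_pos": [0,0,-1.5],"yaw": 0},{"delta_pos": [0,0,0],"yaw": 0}])

```text
t: 3.45
tcp_pos: [0.6252, -0.132, 0.0613]
tool_rot: [0.992, 0.124, 0.009, 0.0]
force: [1.0, -0.4, -1.1]
finger_gap: 0.549
```

>>> send_rows(commands=[{"delta_pos": [-0.05,-0.05,-1.6],"yaw": 0},{"delta_pos": [0,0,-1.6],"yaw": 0},{"delta_pos": [0,0,-1.0],"yaw": 0},{"delta_pos": [0,0,0],"yaw": 0}])

```text
t: 3.95
tcp_pos: [0.6237, -0.1323, 0.0146]
tool_rot: [0.992, 0.124, 0.008, -0.001]
force: [0.5, 0.4, -0.3]
finger_gap: 0.548
```

Height is right, so I close the jaws.

>>> send_rows(commands=[{"delta_pos": [0,0,0],"yaw": 0},{"delta_pos": [0,0,0],"yaw": 0},{"delta_pos": [0,0,0],"yaw": 0},{"delta_pos": [0,0,0],"yaw": 0}], grip=1, force=25)

```text
t: 4.45
tcp_pos: [0.6236, -0.1322, 0.0146]
tool_rot: [0.992, 0.124, 0.008, -0.001]
force: [0.5, -0.8, -3.2]
finger_gap: 0.345
```

>>> send_rows(commands=[{"delta_pos": [0,0,1.0],"yaw": 0},{"delta_pos": [0,0,2],"yaw": 0},{"delta_pos": [0,0,3],"yaw": 0},{"delta_pos": [0,0,4],"yaw": 0},{"delta_pos": [0,0,4],"yaw": 0},{"delta_pos": [0,0,3],"yaw": 0},{"delta_pos": [0,0,1],"yaw": 0},{"delta_pos": [0,0,0],"yaw": 0}])

```text
t: 5.45
tcp_pos: [0.6226, -0.1318, 0.2086]
tool_rot: [0.992, 0.124, 0.011, 0.001]
force: [0.5, -1.6, -3.6]
finger_gap: 0.347
```

```bash
python3 shot.py w3
```

```text
5.45 [ 0.6226 -0.1318  0.2086] yaw 0.2492 gap 0.346706160346967 F [ 0.49 -1.64 -3.58]
```

View pics/w3.png

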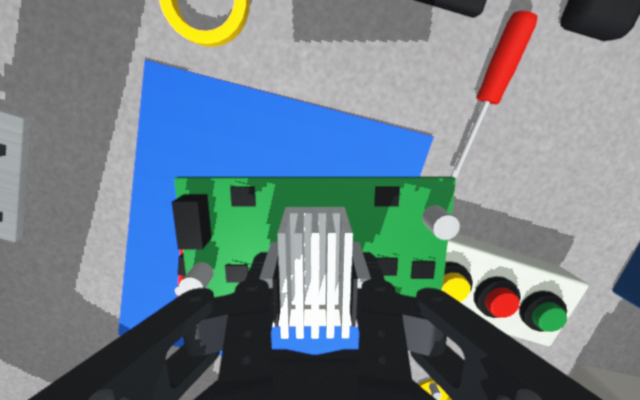

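The board is held, level and square, with its far edge on row 177 over columns 177–454. I carry it above and behind the stand to measure the rails past the board.

>>> send_rows(commands=[{"delta_pos": [-1,2,0.9],"yaw": 0},{"delta_pos": [-1.8,4,1.2],"yaw": -0.03},{"delta_pos": [-1.8,4.3,1.2],"yaw": -0.03},{"delta_pos": [-1.8,4.3,1.2],"yaw": -0.03},{"delta_pos": [-1.8,4.3,1.2],"yaw": -0.03},{"delta_pos": [-1.8,4.3,1.2],"yaw": -0.03},{"delta_pos": [-1.8,4.3,1],"yaw": -0.03},{"delta_pos": [-1.8,4.3,0.6],"yaw": -0.03},{"delta_pos": [-1.8,4,0.5],"yaw": -0.02},{"delta_pos": [-1,2,0],"yaw": 0}])

```text
t: 6.75
tcp_pos: [0.4358, 0.2635, 0.2893]
tool_rot: [1.0, 0.005, -0.005, -0.003]
force: [0.0, -0.2, -3.0]
finger_gap: 0.35
```

>>> send_rows(commands=[{"delta_pos": [0,0,0],"yaw": 0},{"delta_pos": [0,0,0],"yaw": 0}])

```text
t: 7.0
tcp_pos: [0.4321, 0.2647, 0.2878]
tool_rot: [1.0, 0.007, -0.007, -0.003]
force: [0.2, -0.2, -3.2]
finger_gap: 0.349
```

```bash
python3 shot.py w4
```

```text
7.0 [0.4321 0.2647 0.2878] yaw 0.0149 gap 0.3493297593545748 F [ 0.25 -0.24 -3.22]
```

View pics/w4.png

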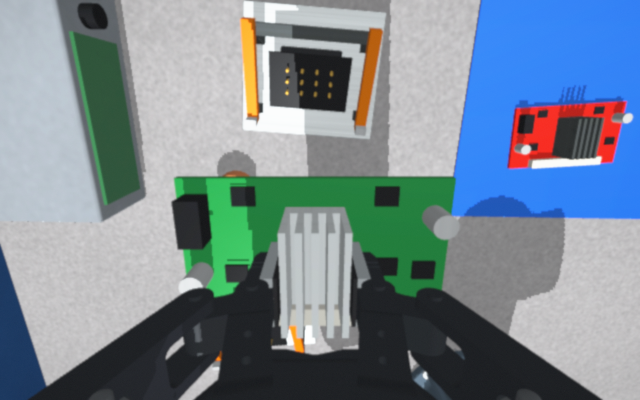

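The view shows the target stand's orange rails, left (247,18)→(253,118) and right (377,28)→(361,126), with the steel stops at their lower ends (robot side). I intersect the rail outer edges with the sloped plane.

Run:
```python
from h import *
s,im,cw,hsv=board('w4')
m=cv2.inRange(hsv,(5,150,90),(20,255,255)); m[140:]=0; m[:,:230]=0; m[:,395:]=0
n,l,st,ce=cv2.connectedComponentsWithStats(m); ids=sorted([i for i in range(1,n) if st[i,4]>150],key=lambda i:st[i,0]); print(st[ids])
L,Rt=[(l==i) for i in ids]
def edge(M,side): 
    y0=np.nonzero(M.any(1))[0]; rows=range(y0[0]+6,y0[-1]-6,2)
    return [((np.nonzero(M[r])[0][0]) if side<0 else np.nonzero(M[r])[0][-1]+1,r+.5) for r in rows]
eL,eR=edge(L,-1),edge(Rt,1)
ends=[]
for M in(L,Rt):
    y=np.nonzero(M.any(1))[0]; a=np.nonzero(M[y[0]+1])[0].mean(); b=np.nonzero(M[y[-1]-1])[0].mean(); ends.append(((a,y[0]),(b,y[-1]+1)))
print(ends)
o=np.array([.48,.27]); psi=0.
def H(uv):
    O,D=ray(cw,uv); u=np.array([np.cos(psi),np.sin(psi)]); t=np.tan(.35)
    k=(.055+t*((O[:2]-o)@u)-O[2])/(D[2]-t*(D[:2]@u)); return O+k*D
for it in range(8):
    PL=np.array([H(e) for e in eL]); PR=np.array([H(e) for e in eR])
    a=[np.polyfit(P[:,0],P[:,1],1) for P in(PL,PR)]; ps=[np.arctan(k[0]) for k in a]; psi=np.mean(ps)
    u=np.array([np.cos(psi),np.sin(psi)]); v=np.array([-u[1],u[0]])
    lat=[np.median(P[:,:2]@v) for P in(PL,PR)]
    top=[H(e[0])[:2]@u for e in ends]; bot=[H(e[1])[:2]@u for e in ends]
    xo=np.mean(top)-.1*np.cos(.35); o=u*xo+v*np.mean(lat)
print('o',o,'psi',psi,ps,'width',lat[0]-lat[1],'top',top,'bot',bot,'xo',xo,'vis len',(np.array(top)-bot)/np.cos(.35))
json.dump(dict(o=o.tolist(),psi=psi),open('cr.json','w'))
# cross-check: base plate corners at z~.01 and triangulation of rail tops w/ top view
# project both rail top-end centres into top & scene image
it0=cv2.imread('pics/top0.png'); v3=np.append(v,0)
for nm in('top',):
    ct=cam(nm)
    for yy in(.064,-.064):
        for X in(0,.1): print(nm,yy,X,proj(ct,np.append(o+u*X*np.cos(.35)+v*yy,.055+X*np.sin(.35))).round(1))
# board in tool: far edge corners
s3,im3,c3,h3=board('w4')
for z in(.006,.0,.012):
    P=[hit(c3,p,s['tcp_pos'][2]-z)[:2] for p in((176,177.5),(454.5,177.5))]; d=P[0]-P[1]
    print('board z',z,'len',np.linalg.norm(d),'yaw',np.arctan2(-d[0],d[1]),'mid-tcp',(P[0]+P[1])/2-np.array(s['tcp_pos'][:2]))
```

```text
[[ 241   18   18   99  826]
 [ 355   29   27   97 1108]]
[((np.float64(247.0), np.int64(18)), (np.float64(252.5), np.int64(117))), ((np.float64(375.0), np.int64(29)), (np.float64(360.0), np.int64(126)))]
o [0.48556227 0.27062797] psi 0.017184115212363876 [np.float64(0.09900044255963705), np.float64(-0.0646322121349093)] width 0.13605173464209824 top [np.float64(0.5887308220616867), np.float64(0.5794254233135793)] bot [np.float64(0.4946779630729232), np.float64(0.48381085586796896)] xo 0.49014085140289515 vis len [0.10012305 0.10178555]
top 0.064 0 [199.9 206.2]
top 0.064 0.1 [196.3 173.3]
top -0.064 0 [243.  204.9]
top -0.064 0.1 [240.3 171.9]
board z 0.006 len 0.13551691877056224 yaw 0.015214249547766533 mid-tcp [0.04055883 0.00056712]
board z 0.0 len 0.1299740301489587 yaw 0.015214249547766696 mid-tcp [0.04202184 0.00056592]
board z 0.012 len 0.1410598073921657 yaw 0.015214249547766782 mid-tcp [0.03909583 0.00056832]
```

View crop.

Run:
```python
from h import *
s,im,cw,hsv=board('w4')
m=cv2.inRange(hsv,(5,150,90),(20,255,255)); m[140:]=0; m[:,:230]=0; m[:,395:]=0
for r in range(16,130,8):
    k=np.nonzero(m[r])[0]; a=k[k<310]; b=k[k>310]; print(r,a.min() if len(a) else 0,a.max() if len(a) else 0,b.min() if len(b) else 0,b.max() if len(b) else 0)
cv2.imwrite('pics/z2.png',cv2.resize(im[0:145,235:395],None,fx=4,fy=4,interpolation=cv2.INTER_CUBIC))
```

```text
16 0 0 0 0
24 241 254 0 0
32 242 254 369 381
40 242 255 368 380
48 243 255 366 378
56 243 255 366 377
64 244 255 365 375
72 245 256 330 374
80 245 256 362 372
88 254 256 361 371
96 255 257 360 369
104 255 258 358 368
112 248 258 356 366
120 0 0 355 365
128 0 0 0 0
```

View pics/z2.png

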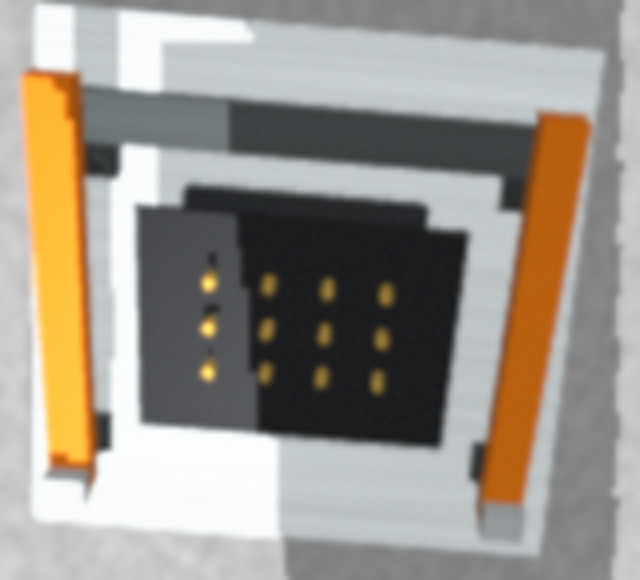

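The mask dropped the brightly lit part of the left rail, so I widen it.

```bash
cat > rail.py <<'E'
from h import *
s,im,cw,hsv=board('w4')
m=cv2.inRange(hsv,(5,130,80),(28,255,255)); m[140:]=0; m[:,:230]=0; m[:,395:]=0; m[:,262:350]=0
E_={}
for sd,sl in((-1,slice(230,262)),(1,slice(350,395))):
    M=np.zeros_like(m); M[:,sl]=m[:,sl]; M=big(M)>0; y=np.nonzero(M.any(1))[0]; rows=range(y[0]+5,y[-1]-5,2)
    e=[(np.nonzero(M[r])[0][0] if sd<0 else np.nonzero(M[r])[0][-1]+1,r+.5) for r in rows]
    i=[(np.nonzero(M[r])[0][-1]+1 if sd<0 else np.nonzero(M[r])[0][0],r+.5) for r in rows]
    E_[sd]=(e,i,(np.nonzero(M[y[0]+1])[0].mean(),y[0]),(np.nonzero(M[y[-1]-1])[0].mean(),y[-1]+1)); print(sd,E_[sd][2:],e[0],e[-1])
o=np.array([.48,.27]); psi=0.
def H(uv):
    O,D=ray(cw,uv); u=np.array([np.cos(psi),np.sin(psi)]); t=np.tan(.35)
    k=(.055+t*((O[:2]-o)@u)-O[2])/(D[2]-t*(D[:2]@u)); return O+k*D
for it in range(10):
    P={k:np.array([H(x) for x in E_[k][0]]) for k in E_}
    ps=[]
    for k in P:
        vx,vy,_,_=cv2.fitLine(P[k][:,:2].astype(np.float32),cv2.DIST_HUBER,0,.001,.001).ravel(); ps.append(np.arctan(vy/vx))
    psi=np.mean(ps); u=np.array([np.cos(psi),np.sin(psi)]); v=np.array([-u[1],u[0]])
    lat=[P[k][:,:2]@v for k in(-1,1)]; top=np.array([H(E_[k][2])[:2]@u for k in(-1,1)]); bot=np.array([H(E_[k][3])[:2]@u for k in(-1,1)])
    xo=(top.mean()+bot.mean())/2-.05*np.cos(.35); o=u*xo+v*(np.median(lat[0])+np.median(lat[1]))/2
print('o',o,'psi',psi,ps,'width',lat[0][[0,-1]],lat[1][[0,-1]],np.median(lat[0])-np.median(lat[1]),'top',top,'bot',bot,'xo',xo,'len',(top-bot)/np.cos(.35))
json.dump(dict(o=o.tolist(),psi=float(psi)),open('cr.json','w'))
for yy in(.064,-.064):
    for X in(0,.1): print('top',yy,X,proj(cam('top'),np.append(o+u*X*np.cos(.35)+v*yy,.055+X*np.sin(.35))).round(1))
E
python3 - <<'E'
import rail
from h import *
im=cv2.imread('pics/top0.png'); hsv=cv2.cvtColor(im,cv2.COLOR_BGR2HSV); m=cv2.inRange(hsv,(3,120,80),(28,255,255))
for sl in((190,208),(232,250)):
    for r in range(166,214,3):
        k=np.nonzero(m[r,sl[0]:sl[1]])[0]
        if len(k): print(sl,r,k[0]+sl[0],k[-1]+sl[0],end=' | ')
    print()
E
```

```text
-1 ((np.float64(247.0), np.int64(18)), (np.float64(252.5), np.int64(118))) (np.int64(241), 23.5) (np.int64(248), 111.5)
1 ((np.float64(375.5), np.int64(29)), (np.float64(359.5), np.int64(126))) (np.int64(382), 34.5) (np.int64(367), 118.5)
o [0.48481854 0.27565548] psi -0.05425135 [np.float32(-0.04698161), np.float32(-0.061521087)] width [0.37067133 0.37003903] [0.23192867 0.23219217] 0.1385535435600213 top [0.56443    0.56343442] bot [0.46857613 0.46806559] xo 0.46915789909236516 len [0.1020403  0.10152395]
top 0.064 0 [198.2 205. ]
top 0.064 0.1 [197. 172.]
top -0.064 0 [241.3 206.7]
top -0.064 0.1 [240.9 173.8]
(190, 208) 172 196 199 | (190, 208) 175 196 200 | (190, 208) 178 196 200 | (190, 208) 181 196 200 | (190, 208) 184 196 200 | (190, 208) 187 196 200 | (190, 208) 190 196 200 | (190, 208) 193 196 200 | (190, 208) 196 196 200 | (190, 208) 199 197 200 | (190, 208) 202 197 201 | 
(232, 250) 175 239 243 | (232, 250) 178 240 244 | (232, 250) 181 240 243 | (232, 250) 184 240 243 | (232, 250) 187 240 243 | (232, 250) 190 240 243 | (232, 250) 193 240 243 | (232, 250) 196 240 243 | (232, 250) 199 240 243 | (232, 250) 202 240 243 | (232, 250) 205 240 243 |
```

The rails now agree: edges parallel, width 138.5 mm (nominal 140), length 102 mm (nominal 100), and the projection into the top view matches to about 0.6 px. Cradle origin is (0.4848, 0.2755) with yaw −0.054. The target TCP is about (0.5125, 0.274), seating at z ≈ 0.079. The board should swing in the grip about the jaw axis as its uphill edge touches.

>>> send_rows(commands=[{"delta_pos": [1,0.1,0],"yaw": -0.01},{"delta_pos": [2,0.3,-1],"yaw": -0.02},{"delta_pos": [2,0.3,-2],"yaw": -0.02},{"delta_pos": [2,0.2,-2],"yaw": -0.015},{"delta_pos": [1,0,-2],"yaw": 0},{"delta_pos": [0,0,-1],"yaw": 0},{"delta_pos": [0,0,0],"yaw": 0},{"delta_pos": [0,0,0],"yaw": 0}])

```text
t: 8.05
tcp_pos: [0.5228, 0.268, 0.2053]
tool_rot: [0.999, -0.033, -0.005, -0.003]
force: [0.2, -0.4, -2.6]
finger_gap: 0.345
```

```bash
cat > st.py <<'E'
from h import *
s=manip.sense(); M=R.from_quat(s['tool_rot']).as_matrix(); x=M[:,0]
print(s['t'],np.round(s['tcp_pos'],4),'yaw',np.arctan2(x[1],x[0]).round(4),'toolz',M[:,2].round(4),s['finger_gap'],'F',np.round(s['force'],1))
E
python3 st.py
```

```text
8.05 [0.5228 0.268  0.2053] yaw -0.0663 toolz [-0.0089  0.0064 -0.9999] 0.34492341143027533 F [ 0.2 -0.4 -2.6]
```

>>> send_rows(commands=[{"delta_pos": [-0.5,0.3,0],"yaw": 0.006},{"delta_pos": [-0.5,0.3,0],"yaw": 0.006},{"delta_pos": [0,0,-1.5],"yaw": 0},{"delta_pos": [0,0,-2],"yaw": 0},{"delta_pos": [0,0,-2],"yaw": 0},{"delta_pos": [0,0,-1.5],"yaw": 0},{"delta_pos": [0,0,-0.5],"yaw": 0},{"delta_pos": [0,0,0],"yaw": 0}])

```text
t: 9.05
tcp_pos: [0.5111, 0.2756, 0.1282]
tool_rot: [1.0, -0.026, -0.003, -0.004]
force: [-0.6, -0.5, -2.1]
finger_gap: 0.347
```

```bash
python3 st.py
```

```text
9.05 [0.5111 0.2756 0.1282] yaw -0.051 toolz [-0.0055  0.0073 -1.    ] 0.3471949419615261 F [-0.6 -0.5 -2.1]
```

>>> send_rows(commands=[{"delta_pos": [0.15,-0.16,-1],"yaw": -0.003},{"delta_pos": [0,0,-1.2],"yaw": 0},{"delta_pos": [0,0,-0.5],"yaw": 0},{"delta_pos": [0,0,0],"yaw": 0}], force=20)

```text
t: 9.55
tcp_pos: [0.5138, 0.2741, 0.1005]
tool_rot: [1.0, -0.027, -0.001, -0.004]
force: [-0.3, 1.0, -3.0]
finger_gap: 0.349
```

```bash
python3 st.py; python3 shot.py w5
```

```text
9.55 [0.5138 0.2741 0.1005] yaw -0.0544 toolz [-0.0027  0.0082 -1.    ] 0.34851779804057237 F [-0.3  1.  -3. ]
9.55 [0.5138 0.2741 0.1005] yaw -0.0544 gap 0.34851779804057237 F [-0.27  1.01 -3.05]
```

View pics/w5.png

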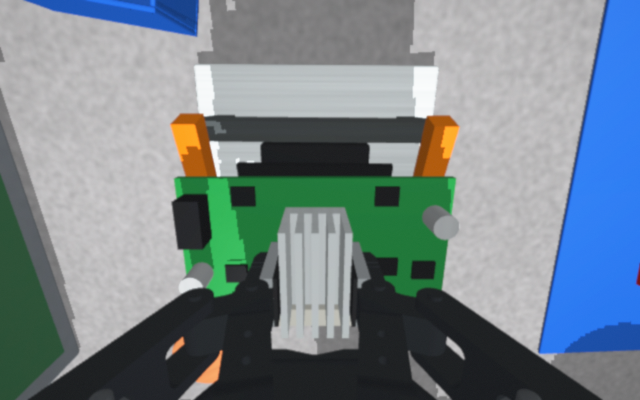

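The board's far edge (176–454, row 177) lines up with the rails' outer sides (≈177–450), square to about 0.01 rad. I now lower in small steps, watching the force.

>>> send_rows(commands=[{"delta_pos": [-0.05,0,-0.4],"yaw": 0},{"delta_pos": [0,0,-0.4],"yaw": 0},{"delta_pos": [0,0,-0.3],"yaw": 0}])

```text
t: 9.98
tcp_pos: [0.5137, 0.2748, 0.0909]
tool_rot: [1.0, -0.027, -0.001, -0.005]
force: [-5.1, 1.5, 8.7]
finger_gap: 0.35
```

>>> send_rows(commands=[{"delta_pos": [0,0,-0.3],"yaw": 0},{"delta_pos": [0,0,-0.3],"yaw": 0}])

```text
t: 10.22
tcp_pos: [0.5117, 0.275, 0.0872]
tool_rot: [1.0, -0.027, -0.002, -0.004]
force: [-4.6, -1.0, 8.2]
finger_gap: 0.35
```

```bash
python3 st.py
```

```text
10.225 [0.5117 0.275  0.0872] yaw -0.0542 toolz [-0.0038  0.0086 -1.    ] 0.35048156544140546 F [-4.6 -1.   8.2]
```

Contact came at the predicted height with a steady force of about 11 N, so the board is swinging in the grip. I continue down.

>>> send_rows(commands=[{"delta_pos": [0.1,-0.08,-0.3],"yaw": 0},{"delta_pos": [0.05,0,-0.2],"yaw": 0},{"delta_pos": [0.05,0,-0.2],"yaw": 0}])

```text
t: 10.6
tcp_pos: [0.5101, 0.2751, 0.0839]
tool_rot: [1.0, -0.027, -0.004, -0.004]
force: [-3.7, -0.6, 7.3]
finger_gap: 0.345
```

```bash
python3 st.py; python3 shot.py w6
python3 - <<'E'
from h import *
print(manip.sense()['ft_torque'])
E
```

```text
10.6 [0.5101 0.2751 0.0839] yaw -0.0536 toolz [-0.0083  0.0087 -0.9999] 0.3449504604720437 F [-3.7 -0.6  7.3]
10.6 [0.5101 0.2751 0.0839] yaw -0.0536 gap 0.3449504604720437 F [-3.74 -0.64  7.28]
[-0.44780496  0.37772454 -0.13277267]
```

View pics/w6.png

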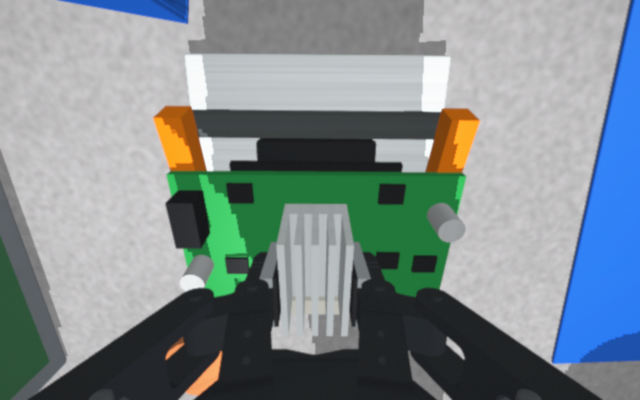

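```bash
cat > seat.py <<'E'
import sys; from h import *
def seat(name,corners,dz=.005):
    s,im,cw,hsv=board(name); c=json.load(open('cr.json')); o=np.array(c['o']); psi=c['psi']
    C=R.from_euler('ZY',[psi,-.35]).as_matrix(); o3=np.append(o,.055)
    for uv,z in corners:
        O,D=ray(cw,uv); a=C.T@(O-o3); b=C.T@D; k=(z-a[2])/b[2]; print(uv,(a+k*b).round(4))
E
python3 - <<'E'
from seat import *
seat('w6',[((167.5,172),.005),((465,174),.005),((155,107),0),((478,110),0)])
seat('w5',[((172,115),0),((458,118),0)])
E
```

```text
(167.5, 172) [0.0766 0.0685 0.005 ]
(465, 174) [ 0.0757 -0.068   0.005 ]
(155, 107) [0.1053 0.0672 0.    ]
(478, 110) [ 0.104 -0.067  0.   ]
(172, 115) [0.1053 0.0675 0.    ]
(458, 118) [ 0.1037 -0.0675  0.    ]
```

By pivot geometry the board is pitched about 0.2 rad and its low edge is close to the tops of the stops. I shift it about 6 mm uphill before letting it down further.

>>> send_rows(commands=[{"delta_pos": [0.35,-0.06,0.2],"yaw": 0},{"delta_pos": [0.35,0,0.1],"yaw": 0},{"delta_pos": [0.1,0,0],"yaw": 0}])

```text
t: 11.02
tcp_pos: [0.5181, 0.2747, 0.0871]
tool_rot: [1.0, -0.027, -0.005, -0.004]
force: [-3.1, 0.6, 0.5]
finger_gap: 0.344
```

```bash
python3 st.py
```

```text
11.025 [0.5181 0.2747 0.0871] yaw -0.0539 toolz [-0.0089  0.009  -0.9999] 0.34359437045573776 F [-3.1  0.6  0.5]
```

>>> send_rows(commands=[{"delta_pos": [0,0,-0.25],"yaw": 0},{"delta_pos": [0,0,-0.25],"yaw": 0},{"delta_pos": [0.05,0,-0.25],"yaw": 0},{"delta_pos": [0.05,0,-0.2],"yaw": 0}])

```text
t: 11.52
tcp_pos: [0.5158, 0.2749, 0.0805]
tool_rot: [1.0, -0.027, -0.007, -0.004]
force: [-5.3, -0.2, 7.5]
finger_gap: 0.346
```

```bash
python3 st.py; python3 shot.py w7
python3 - <<'E'
from h import *
s,im,cw,hsv=board('w7')
# rows where board far edge and rail ends occur
for c in(175,185,205,230,330,400,440,450,460):
    g=cv2.inRange(hsv[:,c:c+1],(45,80,30),(90,255,255))[:230,0]; k=np.nonzero(g)[0]; k=k[k>130]
    o=np.nonzero(cv2.inRange(hsv[:,c:c+1],(3,130,60),(28,255,255))[:230,0])[0]; print(c,k[:2],o[:1],o[-1:])
E
```

```text
11.525 [0.5158 0.2749 0.0805] yaw -0.0533 toolz [-0.0146  0.0078 -0.9999] 0.3459743058786174 F [-5.3 -0.2  7.5]
11.525 [0.5158 0.2749 0.0805] yaw -0.0533 gap 0.3459743058786174 F [-5.33 -0.18  7.47]
175 [170 171] [119] [168]
185 [170 171] [120] [168]
205 [170 171] [] []
230 [170 171] [] []
330 [169 170] [] []
400 [171 172] [] []
440 [171 172] [132] [169]
450 [171 172] [122] [170]
460 [172 173] [122] [170]
```

>>> send_rows(commands=[{"delta_pos": [0.05,-0.05,-0.2],"yaw": 0},{"delta_pos": [0.05,0,-0.15],"yaw": 0}])

```text
t: 11.82
tcp_pos: [0.5152, 0.2749, 0.0787]
tool_rot: [1.0, -0.027, -0.008, -0.004]
force: [-4.3, -0.1, 6.3]
finger_gap: 0.346
```

>>> send_rows(commands=[{"delta_pos": [0.05,0,-0.15],"yaw": 0}])

```text
t: 11.95
tcp_pos: [0.515, 0.2749, 0.078]
tool_rot: [1.0, -0.026, -0.009, -0.004]
force: [-4.6, -0.3, 8.1]
finger_gap: 0.347
```

```bash
python3 st.py; python3 shot.py w8
```

```text
11.95 [0.515  0.2749 0.078 ] yaw -0.0527 toolz [-0.0178  0.0075 -0.9998] 0.34713540555461725 F [-4.6 -0.3  8.1]
11.95 [0.515  0.2749 0.078 ] yaw -0.0527 gap 0.34713540555461725 F [-4.57 -0.29  8.07]
```

View pics/w8.png

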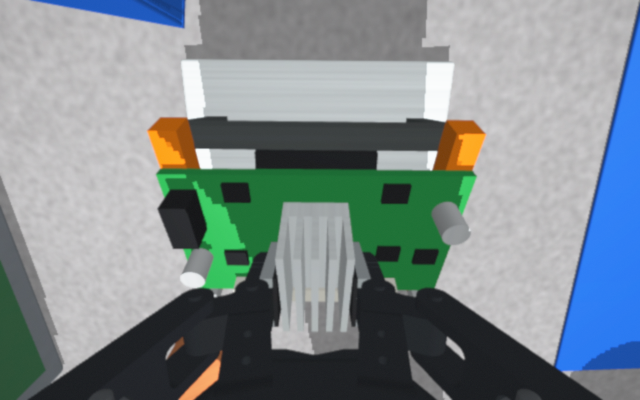

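The view shows the far edge at (157,170)–(475,171), nearly level with the rails. The side-edge perspective gives a pitch of about 0.32 rad, so it is almost seated.

>>> send_rows(commands=[{"delta_pos": [0.05,0,-0.2],"yaw": 0}])

```text
t: 12.12
tcp_pos: [0.5148, 0.2749, 0.0774]
tool_rot: [1.0, -0.026, -0.009, -0.003]
force: [-6.5, -0.1, 15.2]
finger_gap: 0.346
```

>>> send_rows(commands=[{"delta_pos": [0.03,0,-0.2],"yaw": 0}])

```text
t: 12.25
tcp_pos: [0.5148, 0.2749, 0.0774]
tool_rot: [1.0, -0.026, -0.009, -0.003]
force: [-5.8, -1.5, 15.5]
finger_gap: 0.346
```

```bash
python3 st.py; python3 shot.py w9
cat > pitch.py <<'E'
import sys; from h import *
def meas(n):
    s,im,cw,hsv=board(n); c=cw[0]
    m=cv2.inRange(hsv,(45,80,30),(90,255,255)); m[:150]=0; m[:,:140]=0; m[:,500:]=0
    e={}
    for nm,rows in(('L',range(176,186)),):pass
    far=[];[far.append((x,np.nonzero(m[:,x])[0][0])) for x in range(170,465,3) if m[:,x].any()]
    a,b=np.polyfit(*np.array(far).T,1); 
    R_=[(np.nonzero(m[r])[0][-1]+1,r) for r in range(175,200,2)]+[(np.nonzero(m[r,:470])[0][-1]+1,r) for r in range(262,284,2)]
    print(n,'far edge row@318',round(a*318+b,1),'slope',round(a,4),'right',R_[0],R_[-12],R_[-6:],'left',[(np.nonzero(m[r])[0][0],r) for r in (174,178,182,284,288)])
for n in sys.argv[1:]: meas(n)
E
python3 pitch.py w5 w8 w9
```

```text
12.25 [0.5148 0.2749 0.0774] yaw -0.0524 toolz [-0.0187  0.0069 -0.9998] 0.34551463286780304 F [-5.8 -1.5 15.5]
12.25 [0.5148 0.2749 0.0774] yaw -0.0524 gap 0.34551463286780304 F [-5.79 -1.48 15.48]Traceback (most recent call last):
  File "pitch.py", line 11, in <module>
    for n in sys.argv[1:]: meas(n)
                           ~~~~^^^
  File "pitch.py", line 10, in meas
    print(n,'far edge row@318',round(a*318+b,1),'slope',round(a,4),'right',R_[0],R_[-12],R_[-6:],'left',[(np.nonzero(m[r])[0][0],r) for r in (174,178,182,284,288)])
                                                                                                          ~~~~~~~~~~~~~~~~~~~^^^
IndexError: index 0 is out of bounds for axis 0 with size 0
```

The force rose to 15 N and the descent stopped, so the board has bottomed out. I check how far along the rails it sits (seated flat, or caught on the stops) before letting go.

Run:
```python
from seat import *
s,im,cw,hsv=board('w9')
m=cv2.inRange(hsv,(45,80,30),(90,255,255)); m[:140]=0;m[:,:140]=0;m[:,500:]=0
far=[(x,np.nonzero(m[:,x])[0][0]) for x in range(175,460,3)]; a,b=np.polyfit(*np.array(far).T,1)
print('row318',a*318+b,a); o=cv2.inRange(hsv,(3,130,60),(28,255,255)); o[170:]=0
L=o.copy();L[:,230:]=0;L[:,:130]=0;Rr=o.copy();Rr[:,:410]=0;Rr[:,500:]=0
for M in(L,Rr):
    M=big(M); y,x=np.nonzero(M); print('rail',x.min(),x.max(),y.min(),y.max())
rows={}
for r in range(172,292,6):
    k=np.nonzero(m[r])[0]; print(r,k[0],k[-1],end=' | ')
print()
# scale fix: move camera back along its axis by e so that rails' outer width ->140
from h import *
seat('w9',[((157,a*157+b),.005),((475,a*475+b),.005),((149,118),0),((484,121),0)])
c,W=cw
for e in(.003,.005,.007):
    W2=W.copy(); W2[:3,3]-=e*W[:3,2]
    cr=json.load(open('cr.json')); C=R.from_euler('ZY',[cr['psi'],-.35]).as_matrix(); o3=np.append(cr['o'],.055); out=[]
    for uv,z in[((157,a*157+b),.005),((475.5,a*475+b),.005),((149,119),0),((484,122),0)]:
        O,D=ray((c,W2),uv); A=C.T@(O-o3); B=C.T@D; out.append((A+B*(z-A[2])/B[2]).round(4)[:2].tolist())
    print(e,out)
```

```text
row318 169.40588839119076 0.008207353490108217
rail 147 198 117 168
rail 434 486 120 169
172 157 473 | 178 157 476 | 184 159 474 | 190 161 471 | 196 163 469 | 202 198 467 | 208 200 464 | 214 202 462 | 220 204 433 | 226 205 436 | 232 204 439 | 238 202 441 | 244 199 446 | 250 184 447 | 256 186 445 | 262 212 443 | 268 209 440 | 274 207 438 | 280 205 435 | 286 203 433 | 
(157, np.float64(168.08450447928334)) [0.0858 0.0678 0.005 ]
(475, np.float64(170.69444288913775)) [ 0.0849 -0.067   0.005 ]
(149, 118) [0.1061 0.0666 0.    ]
(484, 121) [ 0.105  -0.0662  0.    ]
0.003 [[0.0862, 0.0692], [0.0852, -0.0687], [0.1065, 0.0681], [0.1054, -0.0677]]
0.005 [[0.0864, 0.0702], [0.0854, -0.0697], [0.107, 0.069], [0.1059, -0.0686]]
0.007 [[0.0867, 0.0711], [0.0857, -0.0706], [0.1076, 0.0699], [0.1064, -0.0695]]
```

The right side edge gives a pitch of 0.36 rad, so the board lies flat on the slope. Its far edge is about 20.8 mm below the rail ends, so it sits at x ≈ 0.04, within limits and at the stops. Centred to about 0.5 mm. I release.

>>> send_rows(commands=[{"delta_pos": [0,0,0.1],"yaw": 0},{"delta_pos": [0,0,0],"yaw": 0},{"delta_pos": [0,0,0],"yaw": 0},{"delta_pos": [0,0,0],"yaw": 0}], grip=-0.1)

```text
t: 12.8
tcp_pos: [0.5169, 0.2751, 0.0789]
tool_rot: [1.0, -0.026, -0.007, -0.004]
force: [1.0, 0.4, 0.4]
finger_gap: 0.551
```

>>> send_rows(commands=[{"delta_pos": [0,0,0.5],"yaw": 0},{"delta_pos": [0,0,1],"yaw": 0},{"delta_pos": [0,0,2],"yaw": 0},{"delta_pos": [-0.5,0,4],"yaw": 0},{"delta_pos": [-1,0,4],"yaw": 0},{"delta_pos": [-1,0,4],"yaw": 0},{"delta_pos": [-1,0,3],"yaw": 0},{"delta_pos": [-1,0,2],"yaw": 0},{"delta_pos": [0,0,0],"yaw": 0},{"delta_pos": [0,0,0],"yaw": 0}])

```text
t: 14.05
tcp_pos: [0.47, 0.2747, 0.2947]
tool_rot: [1.0, -0.026, -0.005, -0.005]
force: [0.2, -0.8, -1.1]
finger_gap: 0.549
```

```bash
python3 shot.py w10
```

```text
14.05 [0.47   0.2747 0.2947] yaw -0.0525 gap 0.5491689532386028 F [ 0.21 -0.8  -1.1 ]
```

View pics/w10.png

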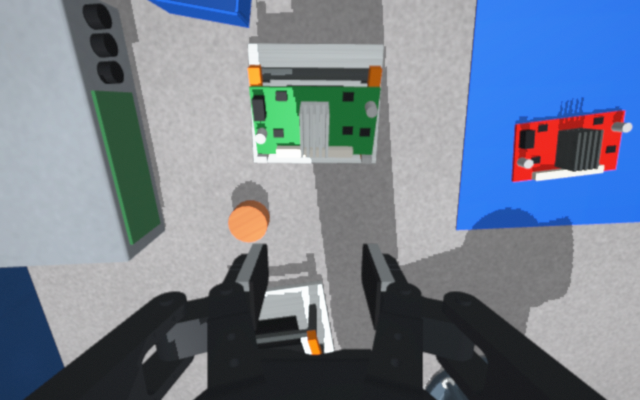

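The board lies square and flush on the rails: far edge on row 86 over columns 250–381, rail tops on row 66, and the connector on the robot's side. I put numbers to it in the cradle frame.

Run:
```python
from seat import *
s,im,cw,hsv=board('w10')
m=cv2.inRange(hsv,(45,80,30),(90,255,255)); m[:75]=0;m[165:]=0;m[:,:235]=0;m[:,395:]=0; m=big(cv2.morphologyEx(m,cv2.MORPH_CLOSE,np.ones((3,3))))
far=[(x,np.nonzero(m[:,x])[0][0]) for x in range(268,366,3)]; a,b=np.polyfit(*np.array(far).T,1)
for r in range(88,160,6):
    k=np.nonzero(m[r])[0]; print(r,k[0],k[-1],end=' | ')
o=cv2.inRange(hsv,(3,130,60),(28,255,255)); o[:55]=0; o[100:]=0
for lo,hi in((240,270),(360,392)):
    M=np.zeros_like(o); M[:,lo:hi]=o[:,lo:hi]; y,x=np.nonzero(big(M)); print('\nrail',x.min(),x.max(),y.min(),y.max())
print('slope',a)
k=np.nonzero(m[94])[0]; l,r=k[0],k[-1]+1
seat('w10',[((l,a*l+b),.005),((r,a*r+b),.005)]);
# white rows below the board: connector bottom / stops, columns
for c in(256,262,300,330,366,372): print(c,[(r,im[r,c].tolist()) for r in range(146,166,3)])
```

```text
88 249 379 | 94 250 379 | 100 251 378 | 106 251 377 | 112 265 365 | 118 265 376 | 124 254 375 | 130 255 374 | 136 266 373 | 142 265 372 | 148 257 372 | 154 360 370 | 
rail 248 262 65 85

rail 367 381 66 86
slope 0.003899286987522379
(np.int64(250), np.float64(86.13658645276286)) [0.0833 0.0684 0.005 ]
(np.int64(380), np.float64(86.64349376114076)) [ 0.0829 -0.0688  0.005 ]
256 [(146, [201, 233, 181]), (149, [221, 238, 204]), (152, [241, 244, 235]), (155, [241, 240, 236]), (158, [249, 248, 245]), (161, [244, 243, 240]), (164, [189, 186, 189])]
262 [(146, [118, 215, 80]), (149, [118, 214, 78]), (152, [116, 207, 80]), (155, [144, 146, 138]), (158, [248, 247, 245]), (161, [247, 246, 244]), (164, [186, 185, 186])]
300 [(146, [158, 164, 155]), (149, [190, 193, 190]), (152, [239, 243, 242]), (155, [241, 244, 244]), (158, [247, 246, 243]), (161, [247, 247, 243]), (164, [188, 187, 188])]
330 [(146, [118, 140, 118]), (149, [158, 165, 166]), (152, [165, 172, 175]), (155, [166, 173, 175]), (158, [185, 184, 178]), (161, [181, 179, 172]), (164, [126, 124, 125])]
366 [(146, [52, 109, 30]), (149, [53, 108, 29]), (152, [52, 108, 29]), (155, [121, 129, 115]), (158, [142, 140, 138]), (161, [145, 144, 141]), (164, [128, 127, 126])]
372 [(146, [85, 123, 73]), (149, [105, 134, 93]), (152, [124, 144, 112]), (155, [164, 167, 157]), (158, [174, 172, 167]), (161, [172, 171, 166]), (164, [127, 126, 126])]
```

Low-edge perspective again gives a pitch of about 0.35 rad with |y| offset under 1 mm, so the board is seated. Now to the console with the jaws shut.

>>> send_rows(commands=[{"delta_pos": [0.3,-3,0],"yaw": 0},{"delta_pos": [0.4,-5.8,0],"yaw": 0},{"delta_pos": [0.4,-5.8,0],"yaw": 0},{"delta_pos": [0.4,-5.8,0],"yaw": 0},{"delta_pos": [0.4,-5.8,0],"yaw": 0},{"delta_pos": [0.4,-5.8,0],"yaw": 0},{"delta_pos": [0.4,-5.8,0],"yaw": 0},{"delta_pos": [0.4,-5.8,0],"yaw": 0},{"delta_pos": [0.4,-5.8,0],"yaw": 0},{"delta_pos": [0.4,-5.8,0],"yaw": 0}], grip=1)

```text
t: 15.35
tcp_pos: [0.507, -0.2919, 0.2816]
tool_rot: [1.0, -0.024, -0.014, -0.008]
force: [0.0, 0.4, -0.7]
finger_gap: 0.002
```

>>> send_rows(commands=[{"delta_pos": [0.4,-5.8,-1],"yaw": 0},{"delta_pos": [0.4,-4,-2],"yaw": 0},{"delta_pos": [0,-2,-2],"yaw": 0},{"delta_pos": [0,0,-2],"yaw": 0},{"delta_pos": [0,0,0],"yaw": 0},{"delta_pos": [0,0,0],"yaw": 0},{"delta_pos": [0,0,0],"yaw": 0}])

```text
t: 16.23
tcp_pos: [0.5125, -0.4205, 0.2001]
tool_rot: [0.999, -0.028, -0.017, -0.011]
force: [-0.3, 0.3, -0.1]
finger_gap: 0.003
```

```bash
python3 shot.py w11
python3 - <<'E'
from seat import *
print('low edge'); seat('w10',[((300,154),.005),((365,154.5),.005)])
it=manip.snapshot('top'); cv2.imwrite('pics/top1.png',it)
s,im,cw,hsv=board('w11'); print(manip.sense()['t'])
for n,lo,hi in [('green',(50,110,40),(85,255,255)),('yellow',(20,150,80),(35,255,255)),('red',(0,150,80),(8,255,255))]:
    m=cv2.inRange(hsv,lo,hi); k,l,st,ce=cv2.connectedComponentsWithStats(m)
    for i in range(1,k):
        if st[i,4]>250: print(n,st[i],ce[i].round(1),hit(cw,ce[i],.053).round(4))
ct=cam('top'); h=cv2.cvtColor(it,cv2.COLOR_BGR2HSV); m=cv2.inRange(h,(45,80,30),(90,255,255)); m[:,260:]=0; m[:,:185]=0; m[:140]=0;m[230:]=0
y,x=np.nonzero(big(m)); print('top board px',x.min(),x.max(),y.min(),y.max())
c=json.load(open('cr.json')); C=R.from_euler('ZY',[c['psi'],-.35]).as_matrix(); o3=np.append(c['o'],.055)
for X in(0,.08): print([proj(ct,o3+C@np.array([X,Y,.005])).round(1).tolist() for Y in(.07,-.07)])
E
```

```text
16.225 [ 0.5125 -0.4205  0.2001] yaw -0.0553 gap 0.0028765558912183828 F [-0.25  0.26 -0.09]
low edge
(300, 154) [0.0022 0.0181 0.005 ]
(365, 154.5) [ 0.0017 -0.0609  0.005 ]
16.325
green [ 606  113   34  118 2307] [628.  180.7] [ 0.4977 -0.7105  0.053 ]
green [ 295  129   37   38 1091] [312.8 147.4] [ 0.5445 -0.4174  0.053 ]
yellow [ 165  127   40   38 1182] [184.5 145.3] [ 0.5529 -0.2982  0.053 ]
red [ 230  128   38   38 1092] [248.3 146.4] [ 0.5487 -0.3576  0.053 ]
red [   0  182   93   63 2612] [ 52.2 211.7] [ 0.4938 -0.1505  0.053 ]
top board px 195 243 178 206
[[195.7, 205.4], [243.0, 207.3]]
[[194.7, 179.1], [242.7, 181.0]]
```

The low edge is at cradle x ≈ 0.002 and the top view agrees with the predicted seated outline to about 1 px: the board is seated. The green button is at about (0.5455, −0.419). I centre over it and approach.

>>> send_rows(commands=[{"delta_pos": [1.1,0.15,-1],"yaw": 0},{"delta_pos": [1.1,0,-2],"yaw": 0},{"delta_pos": [0.8,0,-2],"yaw": 0},{"delta_pos": [0,0,-2],"yaw": 0},{"delta_pos": [0,0,-2],"yaw": 0},{"delta_pos": [0,0,0],"yaw": 0},{"delta_pos": [0,0,0],"yaw": 0}])

```text
t: 17.2
tcp_pos: [0.5464, -0.4164, 0.1017]
tool_rot: [0.999, -0.026, -0.018, -0.012]
force: [-0.8, 0.1, -0.2]
finger_gap: 0.001
```

```bash
python3 shot.py w12
python3 - <<'E'
from h import *
s,im,cw,hsv=board('w12'); print(manip.sense()['t'])
for n,lo,hi in [('green',(50,110,40),(85,255,255)),('red',(0,150,80),(8,255,255))]:
    m=cv2.inRange(hsv,lo,hi); k,l,st,ce=cv2.connectedComponentsWithStats(m)
    for i in range(1,k):
        if st[i,4]>300: print(n,st[i],ce[i].round(1),hit(cw,ce[i],.053).round(4),hit(cw,ce[i],.058).round(4))
print('tcp px',proj(cw,s['tcp_pos']))
E
```

```text
17.2 [ 0.5464 -0.4164  0.1017] yaw -0.0524 gap 0.0008543146560427578 F [-0.78  0.09 -0.16]
17.25
green [ 293  200   51   50 1880] [318.6 223.4] [ 0.5444 -0.4177  0.053 ] [ 0.5466 -0.4179  0.058 ]
red [ 200  199   54   52 2145] [226.8 224.3] [ 0.5465 -0.3568  0.053 ] [ 0.5486 -0.3585  0.058 ]
red [   0  249   36   75 1259] [ 13.2 296.6] [ 0.4957 -0.1894  0.053 ] [ 0.4992 -0.1957  0.058 ]
tcp px [314.8184336  258.08581622]
```

>>> send_rows(commands=[{"delta_pos": [0,-0.15,-1],"yaw": 0},{"delta_pos": [0,0,-1.2],"yaw": 0},{"delta_pos": [0,0,-0.6],"yaw": 0},{"delta_pos": [0,0,0],"yaw": 0}])

```text
t: 17.75
tcp_pos: [0.5468, -0.4186, 0.0732]
tool_rot: [0.999, -0.027, -0.017, -0.011]
force: [-0.4, 0.6, 0.3]
finger_gap: -0.001
```

>>> send_rows(commands=[{"delta_pos": [0,0,-0.4],"yaw": 0},{"delta_pos": [0,0,-0.4],"yaw": 0}])

```text
t: 18.0
tcp_pos: [0.547, -0.419, 0.0658]
tool_rot: [0.999, -0.027, -0.016, -0.011]
force: [-0.7, 1.7, 2.5]
finger_gap: 0.003
```

>>> send_rows(commands=[{"delta_pos": [0,0,-0.3],"yaw": 0}])

```text
t: 18.12
tcp_pos: [0.5471, -0.419, 0.0631]
tool_rot: [0.999, -0.027, -0.016, -0.011]
force: [-1.4, 0.7, 4.6]
finger_gap: -0.001
```

Contact with the cap came at about z = 0.066. I press on until it bottoms out.

>>> send_rows(commands=[{"delta_pos": [0,0,-0.3],"yaw": 0}])

```text
t: 18.25
tcp_pos: [0.5471, -0.419, 0.061]
tool_rot: [0.999, -0.026, -0.016, -0.011]
force: [-3.2, 3.1, 16.1]
finger_gap: 0.001
```

>>> send_rows(commands=[{"delta_pos": [0,0,-0.3],"yaw": 0}])

```text
t: 18.38
tcp_pos: [0.5471, -0.4191, 0.0608]
tool_rot: [0.999, -0.026, -0.016, -0.011]
force: [-4.6, 4.8, 21.5]
finger_gap: 0.001
```

>>> send_rows(commands=[{"delta_pos": [0,0,-0.3],"yaw": 0}])

```text
t: 18.5
tcp_pos: [0.5471, -0.419, 0.061]
tool_rot: [0.999, -0.026, -0.016, -0.01]
force: [-4.8, 4.3, 15.9]
finger_gap: -0.001
```

It bottomed out at z = 0.061 with 16–21 N, about 7 mm below first contact. Now I lift away.

>>> send_rows(commands=[{"delta_pos": [0,0,0.5],"yaw": 0},{"delta_pos": [0,0,1],"yaw": 0},{"delta_pos": [0,0,2],"yaw": 0},{"delta_pos": [0,0,3],"yaw": 0},{"delta_pos": [0,0,3],"yaw": 0},{"delta_pos": [0,0,1],"yaw": 0},{"delta_pos": [0,0,0],"yaw": 0},{"delta_pos": [0,0,0],"yaw": 0}])

```text
t: 19.5
tcp_pos: [0.5474, -0.4192, 0.1711]
tool_rot: [0.999, -0.026, -0.016, -0.01]
force: [-0.7, 0.4, 0.2]
finger_gap: 0.0
```

```bash
python3 st.py
python3 - <<'E'
from h import *
a=cv2.imread('pics/top1.png'); b=manip.snapshot('top'); d=np.abs(a.astype(int)-b).max(2)
print('board diff',d[140:230,185:260].max(),'red board',d[190:235,300:370].max())
h=cv2.cvtColor(b,cv2.COLOR_BGR2HSV); m=cv2.inRange(h,(45,80,30),(90,255,255)); m[:,260:]=0; m[:,:185]=0; m[:140]=0;m[230:]=0
y,x=np.nonzero(big(m)); print('top board px',x.min(),x.max(),y.min(),y.max())
manip.sign_off()
E
```

```text
19.5 [ 0.5474 -0.4192  0.1711] yaw -0.0522 toolz [-0.0307  0.0203 -0.9993] 0.0003488665313584059 F [-0.7  0.4  0.2]
board diff 53 red board 191
top board px 195 243 178 206
the job is handed in; nothing more can be done
```

I set the green board on the right-hand cradle, let go, then pressed the green button fully and released it. The job is handed in at about 19.5 s of the 48 s allowed; no verdict is reported.

**Board:**
- It was gripped by the heatsink and tilted onto the slope by contact with the rails.
- After release its low edge measured about 2 mm from the stops. It was centred within 1 mm, square to about 0.01 rad, and pitched about 0.35 rad, matching the rails.
- In the top view its outline agreed with the predicted seated outline to about 1 px. It was the same after the button press.

**Button:** it bottomed out about 7 mm below first contact at 16–21 N. The tool then moved clear, and the force on it fell to near zero. I did not check in a picture that the cap came back up.

**Checks that disagreed or stayed open:**
- The close wrist views had a scale error of about 2–4%, which I allowed for by comparing against the known rail width.
- The last top-view comparison also changed strongly at the red board. I put this down to the arm or its shadow but did not confirm it. The tool never went near the red board after picking up the green one.
- A smaller change showed around the green board, though its outline had not moved.

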